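# Run the ring nut down onto a clamped plaster mould

## Task

Put the loose steel ring nut over the threaded stud of the mould clamp and screw it down, clockwise seen from above, until you feel it bear on the plaster mould. From that point count about a quarter turn more to nip the mould against its springy cushion, without overtightening and crushing the plaster, then let go. Leave the small wedge, the tile, the tape roll and the little sprig mould where they are.

Things in the scene. Friction and masses are not known exactly. Their poses are not given: they have to be found in the camera images.
- ring_centre (a point): centre (half-way up) of the loose ring nut: steel tube, knurled, 50 mm outside, 36 mm bore, 42 mm high, 0.18 kg, standing upright on the bench; z = its axis. Its bottom face bears on the mould. Lugs inside, 8 and 17 mm above the bottom, 120 deg apart, tips 13 mm from the axis, run in the thread. Grip across the diameter at any yaw, in the upper half to keep fingertips off the mould.
- stud_top (a point): centre of the top of the fixed vertical stud, 78 mm above the bench: core 22 mm, tapered end, thread 30 mm across. Its grooves are open at the top: the nut, let down gently at any yaw, comes to rest with its bottom face 10 to 21 mm below this point and is turned from there; it cannot be pushed on without turning. Keep it square: let go before about a third of a turn it may lean on the thread.
- stud: the same stud, origin on the bench under its middle; its yaw does not matter. Thread: right-hand, three-start, lead 27 mm (a full turn clockwise seen from above lowers the nut 27 mm), about 1 mm axial play. Lower a gripped nut along with the thread as it turns. The nut meets the mould after 0.15 to 1.2 turns. Friction keeps it from unscrewing by itself.
- clamp: the mould clamp, fixed: dark steel base plate 120 x 100 x 12 mm, origin at the centre of its underside. Round the stud a white plaster ring mould, 66 mm outside, 37 mm hole, on a rubber spring cushion. Height of its top varies, 36 to 54 mm above the bench, not given. Touched by the nut it pushes back with 10 N, then 1 N more per mm (quarter turn: about 16 N); over 24 N crushes it.
- small_wedge: bystander: wooden wedge 32 x 70 x 26 mm, on the bench
- tile: bystander: glazed test tile 62 x 38 x 8 mm, on the bench
- tape: bystander: roll of tan masking tape, 105 mm across, 24 mm high (not the nut)
- sprig: bystander: white plaster sprig mould block 50 x 62 x 26 mm

How it is judged:
By the outcome, as a careful person would: the job done as asked, in the order asked, and still so for the second after the job is handed in, with the robot touching nothing.
It also fails if it takes over 72 s, if anything falls off the work surface, if the arm or the gripper's body presses on something with over 40 N, if the wrist force passes 120 N, or if a joint passes its speed limit or range.

## Robot

A 6-joint arm with a two-finger parallel gripper is mounted at the origin on a cart in front of the work surface, level with it; the furniture and walls round the work are solid. World frame = base frame: x ahead of the robot, y to its left, z up, the work surface at z = 0. Lengths are in mm, angles in rad, forces in N, time in s.
With the tool pointing down it reaches from about 350 to 925 mm from the base axis. Payload 6.4 kg.
Tool frame: the origin (TCP) lies midway between the tips of the shut fingers; the grasp point (between the pads) lies 19 mm behind it; x points along the fingers, z is the direction in which the jaws open and shut, and the axes are right-handed (so a half turn about x gives the same grasp; the last joint's range is limited). The gripper opens to 94 mm and grips with 3 to 60 N. Pads are 16 mm wide; open, the fingers measure 119 mm over their backs; the gripper's body (75 mm by 177 mm) begins 78 mm behind the grasp point.
Start: joints at [-0.174, 0.245, 1.558, -0, 1.339, -0.174], TCP at [650.011, 0.004, 205.455] pointing down, gripper open.
Joint ranges: [-3.13, 3.13], [-1.02, 2.26], [0.13, 2.54], [-0.95, 4.09], [0.21, 2.88], [-2.74, 2.74]. Speed limits (rad/s): [2.57, 2.57, 3.14, 3.14, 3.14, 3.14].

## Interface

Orientations are given as a unit quaternion [x, y, z, w].
In Python, from plant import ctrl gives the robot as it stands. Calls block until the motion is done:
- ctrl.move_ptp(position, orientation): joint-space move of the TCP to a pose.
- ctrl.movel(position, rot=None, speed=150, force_limit=None): straight line of the TCP; rot=None keeps the orientation; speed is the mean speed in mm/s. With force_limit (N) it stops when the force on the tool has changed by that much, and returns True; else False.
- ctrl.move_j(angles): joint-space move.
- ctrl.ungrasp() and ctrl.gripper_close(f_grip=None): open the fingers fully, or close them until they stop; f_grip is the grip in N (None keeps the last).
- ctrl.sleep(seconds).
- ctrl.ik(position, orientation): joint angles nearest the present ones, or None.
- ctrl.read_state(): the state.
- ctrl.capture(name): name is "scene" or "side" or "wrist"; returns (picture, depth): 480x640x3 uint8, red, green, blue; 480x640 float32, mm along the optical axis (not along the pixel's ray), 0 where there is no reading.
- ctrl.camera_params(name): a dict with "intrinsics" (3x3 intrinsics, pixels), "R" (3x3) and "t" (3): a world point X has camera coordinates R X + t; the wrist camera has in their place "T_tool_cam" (4x4, takes a point from camera to tool coordinates, whose origin is the TCP and whose axes are the tool frame's). Camera axes: x right, y down, z forward; pixel columns grow to the right and rows downward; lengths in mm; the calibration is good to about 2 mm. A picture is of the moment at which its call begins: read the wrist's pose just before it. camera_params takes no time and is no camera call.
A pose or a line that the arm cannot do raises ctrl.PlanningError and nothing moves.
- ctrl.close_job(): hands the job in, once; it reports no verdict.
The state is a dict: "t": time; "joint_pos": joint angles; "joint_velocities": joint speeds; "tau": joint torques, N m; "tcp_pos": TCP position; "orientation": TCP orientation; "force": force on the tool from outside, world axes, zero at the start; "ft_torque": the same for the moment, N m; "width": finger opening in mm.
Only numpy, scipy, OpenCV 4.12 (cv2) and the standard library are available. Lean on these libraries where they do the work, as an engineer would, in place of code of your own. Each camera call takes 0.05 s, during which the arm holds its last target.

## Working session

There is one attempt and no reset: what is moved stays moved. The work goes in short steps, each a Python script; the robot and the scene stay as the last script left them, time stands still between calls to the robot, and variables do not carry over. Pictures are saved under pics/ and viewed, and the job is handed in when it is done.

```bash
ls; mkdir -p pics; python3 - <<'E'
from plant import ctrl
import cv2,numpy as np
for n in("scene","side","wrist"):
    p,d=ctrl.capture(n); cv2.imwrite(f"pics/{n}0.png",p[:,:,::-1]); np.savez(f"{n}0.npz",p=p,d=d)
    print(n,ctrl.camera_params(n))
s=ctrl.read_state();print(s)
E
```

```text
pics
scene {'intrinsics': array([[437.19760585,   0.        , 319.78538182],
       [  0.        , 437.19760585, 239.04779516],
       [  0.        ,   0.        ,   1.        ]]), 'R': array([[ 0.78103798, -0.62416763, -0.01986062],
       [-0.40220466, -0.47845189, -0.78058645],
       [ 0.47771444,  0.6176557 , -0.62473222]]), 't': array([-431.06238025,  269.84018896,  759.55976183])}
side {'intrinsics': array([[533.81508142,   0.        , 316.08945771],
       [  0.        , 533.81508142, 240.45428114],
       [  0.        ,   0.        ,   1.        ]]), 'R': array([[-0.97585558, -0.2183891 ,  0.00347782],
       [-0.10684764,  0.46343221, -0.87966708],
       [ 0.19049797, -0.85879962, -0.47557727]]), 't': array([ 540.63656962,  132.24775105, 1356.07793245])}
wrist {'intrinsics': array([[350.52004912,   0.        , 321.59913728],
       [  0.        , 350.52004912, 240.61457079],
       [  0.        ,   0.        ,   1.        ]]), 'T_tool_cam': array([[ 9.87606348e-04, -2.83876670e-01,  9.58860293e-01,
        -1.78670344e+02],
       [ 1.57384011e-05, -9.58860756e-01, -2.8387
[... 215 characters left out ...]
.15, 'joint_pos': array([-1.74070891e-01,  2.45691598e-01,  1.55870247e+00, -1.94480547e-05,
        1.33870723e+00, -1.74111779e-01]), 'joint_velocities': array([-5.05564675e-04, -2.31858066e-03, -3.35622502e-03,  6.94170420e-04,
        6.47914251e-04,  2.06408966e-05]), 'tau': array([ 8.87750393e-04, -4.16263855e+01, -3.14982533e+01,  6.85620052e-02,
        3.16100603e-02, -6.42144232e-05]), 'tcp_pos': array([6.49544959e+02, 9.94696353e-02, 2.04591171e+02]), 'orientation': array([6.97571668e-05, 7.07633061e-01, 1.01843155e-04, 7.06580098e-01]), 'force': array([ 0.17567204,  0.53213909, -0.06198225]), 'ft_torque': array([ 0.06996128,  0.00955144, -0.02162668]), 'width': 93.69239470962195}
```

View pics/scene0.png

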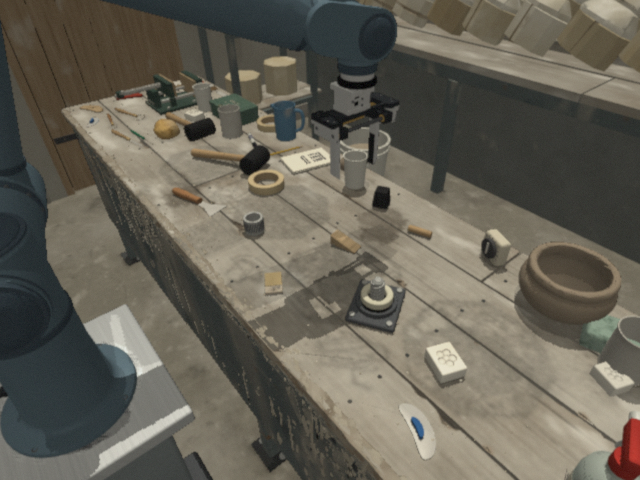

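View pics/side0.png

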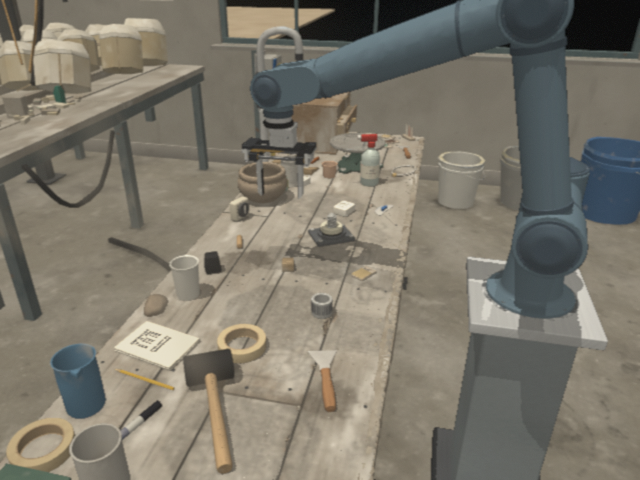

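View pics/wrist0.png

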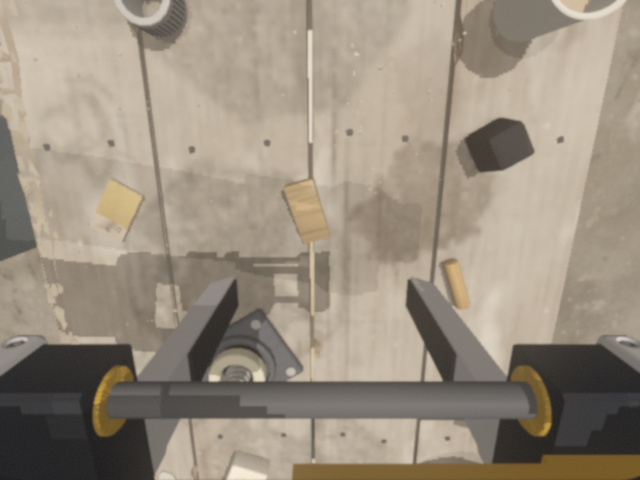

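The nut is at about (253,223) in the scene view and (321,303) in the side view. The stud is at about (377,283) in the scene view and (333,222) in the side view. I'll measure both from these views.

```bash
cat > h.py <<'E'
import numpy as np,cv2
from plant import ctrl
def ray(n,u,v):
    c=ctrl.camera_params(n);K,R,t=c["intrinsics"],c["R"],c["t"]
    d=R.T@np.linalg.solve(K,[u,v,1.]);return -R.T@t,d
def onz(n,u,v,z):
    o,d=ray(n,u,v);return o+d*(z-o[2])/d[2]
def cloud(n,dp):
    c=ctrl.camera_params(n);K,R,t=c["intrinsics"],c["R"],c["t"]
    v,u=np.mgrid[:480,:640];P=np.stack([(u-K[0,2])/K[0,0]*dp,(v-K[1,2])/K[1,1]*dp,dp],-1)
    return (P-t)@R
def tri(a,b):
    (o1,d1),(o2,d2)=a,b;A=np.stack([d1,-d2],1);s=np.linalg.lstsq(A,o2-o1,rcond=None)[0]
    p,q=o1+d1*s[0],o2+d2*s[1];return (p+q)/2,np.linalg.norm(p-q)
E
python3 - <<'E'
from h import *
for n,boxes in (("scene",[(233,200,40,45),(340,262,75,75)]),("side",[(300,280,45,45),(300,205,65,50)])):
    z=np.load(n+"0.npz");C=cloud(n,z["d"]); 
    for i,(x,y,w,h) in enumerate(boxes):
        cv2.imwrite(f"pics/{n}_z{i}.png",cv2.resize(z["p"][y:y+h,x:x+w,::-1],None,fx=8,fy=8,interpolation=cv2.INTER_CUBIC))
        P=C[y:y+h,x:x+w].reshape(-1,3);P=P[np.isfinite(P).all(1)]
        hi=P[P[:,2]>(36 if i==0 else 20)]
        print(n,i,len(hi),hi.min(0),hi.max(0),np.percentile(P[:,2],[5,50,95]))
        if i==0: 
            (a,r)=cv2.minEnclosingCircle(hi[:,:2].astype(np.float32));print(a,r)
        else: 
            for l,u in((25,33),(33,60),(60,70),(70,85)):
                q=P[(P[:,2]>l)&(P[:,2]<u)]; print(l,u,len(q),q.mean(0) if len(q) else '')
E
cd pics; python3 -c "
import cv2,numpy as np
f=['scene_z0','scene_z1','side_z0','side_z1']
I=[cv2.resize(cv2.imread(a+'.png'),(400,300)) for a in f]
cv2.imwrite('m.png',np.vstack([np.hstack(I[:2]),np.hstack(I[2:])]))"
```

```text
scene 0 121 [  82.35440053 -609.09605015   36.03000026] [519.4889972  221.01127448 676.59388812] [-7.71850462 -2.74875638 38.55178538]
(294.5129089355469, -195.3299102783203) 464.9879150390625
scene 1 944 [  82.35440053 -609.09605015   20.00381628] [ 587.97522508 -148.39916083  676.59388812] [-4.56129073 -1.35562532 41.12318346]
25 33 123 [ 534.56054195 -200.80897733   29.31235619]
33 60 502 [ 541.89535989 -194.40359215   40.61926298]
60 70 66 [ 543.35715405 -192.09437532   65.82971441]
70 85 83 [ 546.89390793 -190.19672768   73.88477389]
side 0 152 [283.38348366 174.23778797  36.01552405] [ 519.97968411 1221.38048184  759.37358836] [-6.49900543 -1.13842738 39.45963427]
(388.3066101074219, 697.8091430664062) 533.981201171875
side 1 460 [ 283.38348366 -382.7261215    20.05992499] [ 586.63249733 1221.38048184  759.37358836] [-5.14683508 -0.59021299 39.40362757]
25 33 83 [ 544.05718711 -221.48330888   28.33322072]
33 60 201 [ 546.74372446 -175.89596386   41.56246752]
60 70 26 [ 546.12800519 -178.13733705   64.65743781]
70 85 32 [ 547.40765329 -180.75554448   73.97872076]
```

View pics/m.png

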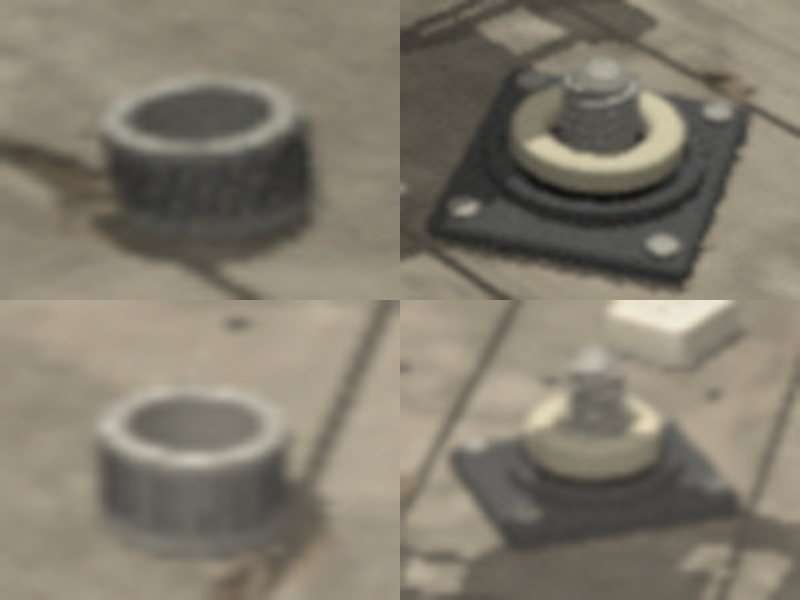

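```bash
python3 - <<'E'
from h import *
print("nut top",onz("scene",252.9,216.8,42),onz("side",321.7,298.5,42),tri(ray("scene",252.9,216.8),ray("side",321.7,298.5)))
# stud top
a=(340+602/1-0,0)
us,vs=340+203/400*75,262+66/300*75
ud,vd=300+195/400*65,205+56/300*50
print(us,vs,ud,vd,onz("scene",us,vs,78),onz("side",ud,vd,78),tri(ray("scene",us,vs),ray("side",ud,vd)))
# bystanders rough
for nm,u,v in(("wedge",345,242),("tile",273,283),("tape",266,182),("sprig",445,362),("block",381,197),("cup",355,170)):print(nm,onz("scene",u,v,15))
E
```

```text
nut top [495.2890866  195.08020609  42.        ] [495.1606901 203.2026835  42.       ] (array([496.58490892, 198.60408015,  39.0371367 ]), np.float64(1.075820586752247))
378.0625 278.5 331.6875 214.33333333333334 [ 550.31385072 -187.67166081   78.        ] [ 546.85597971 -177.60000399   78.        ] (array([ 550.07525277, -186.16297725,   75.06887942]), np.float64(4.023033615257326))
wedge [627.48375601  -2.76681805  15.        ]
tile [416.13283664  -8.58735723  15.        ]
tape [634.21088068 353.06813471  15.        ]
sprig [ 540.28172459 -372.19979402   15.        ]
block [831.74924255  81.04612782  15.        ]
cup [876.90256687 236.47925456  15.        ]
```

```bash
python3 - <<'E'
from h import *
Q=[0,2**-.5,0,2**-.5]
for nm,p in(("stud",[550,-185,180]),("nut",[495,199,141])):
    ctrl.move_ptp(p,Q); ctrl.sleep(.2)
    s=ctrl.read_state();p,d=ctrl.capture("wrist")
    cv2.imwrite(f"pics/w_{nm}.png",p[:,:,::-1]);np.savez(f"w_{nm}.npz",p=p,d=d,tcp=s["tcp_pos"],q=s["orientation"])
    print(nm,s["t"],s["tcp_pos"],s["orientation"],s["joint_pos"],s["force"],s["ft_torque"])
for yaw in np.arange(-180,181,30):
    from scipy.spatial.transform import Rotation as R
    q=(R.from_euler("z",yaw,degrees=True)*R.from_quat(Q)).as_quat()
    a=ctrl.ik([495,199,30],q);b=ctrl.ik([550,-185,80],q)
    print(yaw,None if a is None else a.round(2) if hasattr(a,'round') else np.round(a,2),None if b is None else np.round(b,2))
E
```

```text
stud 1.2083 [ 550.8291687  -183.92207132  180.27277432] [-7.74536112e-04  7.06919814e-01  6.74063969e-04  7.07292953e-01] [-5.17460632e-01  1.08268087e-01  1.76099975e+00  1.44505626e-04
  1.27179606e+00 -5.19551792e-01] [-0.06628268  0.81671349 -0.04492894] [-0.01070913  0.01944473 -0.02019713]
nut 2.9083 [495.51617201 198.23060456 141.11356655] [ 5.09487689e-04  7.07029874e-01 -5.27466679e-04  7.07183300e-01] [ 1.68002481e-01  4.19225532e-02  1.90753495e+00 -6.61977585e-05
  1.19192552e+00  1.69493434e-01] [-0.33003482 -0.39191005 -0.16041131] [0.00074939 0.00543298 0.02469165]
-180 None [-0.52  0.23  1.82 -0.    1.09  2.62]
-150 None [-0.52  0.23  1.82 -0.    1.09  2.1 ]
-120 [ 0.17  0.21  1.96 -0.    0.98  2.26] [-0.52  0.23  1.82 -0.    1.09  1.57]
-90 [ 0.17  0.21  1.96 -0.    0.98  1.74] [-0.52  0.23  1.82 -0.    1.09  1.05]
-60 [ 0.17  0.21  1.96 -0.    0.98  1.22] [-0.52  0.23  1.82 -0.    1.09  0.53]
-30 [ 0.17  0.21  1.96 -0.    0.98  0.69] [-0.52  0.23  1.82 -0.    1.09  0.  ]
0 [ 0.17  0.21  1.96 -0.    0.98  0.17] [-0.52  0.23  1.82 -0.    1.09 -0.52]
30 [ 0.17  0.21  1.96 -0.    0.98 -0.35] [-0.52  0.23  1.82 -0.    1.09 -1.04]
60 [ 0.17  0.21  1.96 -0.    0.98 -0.88] [-0.52  0.23  1.82 -0.    1.09 -1.57]
90 [ 0.17  0.21  1.96 -0.    0.98 -1.4 ] [-0.52  0.23  1.82 -0.    1.09 -2.09]
120 [ 0.17  0.21  1.96 -0.    0.98 -1.92] [-0.52  0.23  1.82 -0.    1.09 -2.61]
150 [ 0.17  0.21  1.96 -0.    0.98 -2.45] None
180 None [-0.52  0.23  1.82 -0.    1.09  2.62]
```

View pics/w_stud.png

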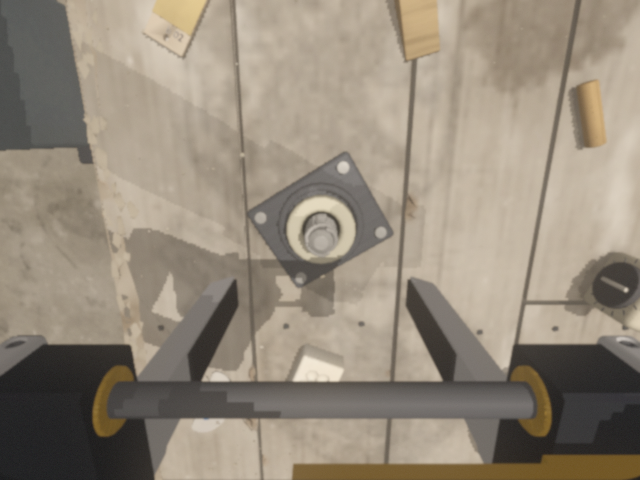

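View pics/w_nut.png

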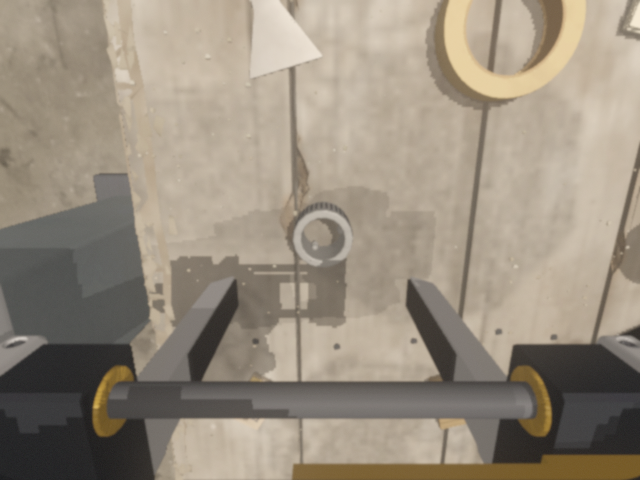

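```bash
python3 - <<'E'
import numpy as np,cv2
I=[]
for n in("nut","stud"):
    p=np.load(f"w_{n}.npz")["p"][195:275,282:362]
    I.append(cv2.resize(p[:,:,::-1],(400,400),interpolation=cv2.INTER_CUBIC))
cv2.imwrite("pics/wz.png",np.hstack(I))
for n,z in(("nut",42),("stud",78)):
    d=np.load(f"w_{n}.npz")["d"];print(n,d[225:250:4,305:345:4].round(0))
E
```

```text
nut [[287. 332. 331. 332. 332. 331. 331. 331. 331. 286.]
 [332. 332. 330. 333. 332. 332. 331. 332. 321. 312.]
 [332. 333. 334. 333. 333. 333. 333. 334. 334. 313.]
 [327. 333. 334. 335. 334. 334. 334. 335. 334. 319.]
 [316. 331. 325. 336. 335. 336. 336. 335. 324. 309.]
 [307. 319. 317. 317. 337. 337. 332. 327. 314. 301.]
 [298. 309. 317. 322. 323. 322. 320. 316. 305. 294.]]
stud [[344. 308. 300. 301. 301. 302. 304. 315. 344. 330.]
 [318. 298. 300. 298. 296. 296. 295. 297. 345. 331.]
 [299. 299. 296. 293. 294. 293. 296. 298. 347. 332.]
 [299. 298. 293. 293. 292. 292. 297. 302. 301. 333.]
 [297. 298.   0. 293. 294.   0. 296. 303. 303. 333.]
 [308. 299. 295. 295. 296. 295. 297. 306. 334. 333.]
 [334. 308. 298. 298. 296. 297. 300. 308. 335. 334.]]
```

View pics/wz.png

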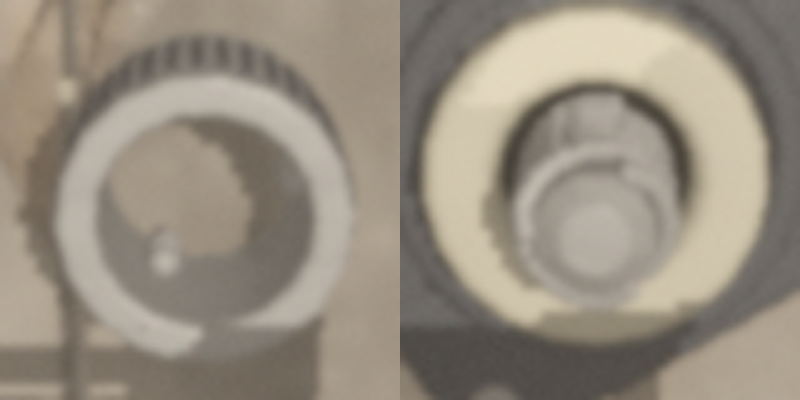

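```bash
cat >> h.py <<'E'
from scipy.spatial.transform import Rotation as Rn
Q=np.array([0,2**-.5,0,2**-.5])
def yawq(y): return (Rn.from_euler("z",y,degrees=True)*Rn.from_quat(Q)).as_quat()
def wray(tcp,q,u,v):
    c=ctrl.camera_params("wrist");K,T=c["intrinsics"],c["T_tool_cam"];M=Rn.from_quat(q).as_matrix()
    return tcp+M@T[:3,3], M@T[:3,:3]@np.linalg.solve(K,[u,v,1.])
def wonz(tcp,q,u,v,z):
    o,d=wray(tcp,q,u,v);return o+d*(z-o[2])/d[2]
E
python3 - <<'E'
from h import *
f=np.load("w_nut.npz");print("nut",wonz(f["tcp"],f["q"],322.3,238.0,42))
f=np.load("w_stud.npz");print("stud",wonz(f["tcp"],f["q"],320.4,242,78))
for z in(38,40,42,44,46):print("mould",z,wonz(f["tcp"],f["q"],320.8,229.6,z))
# mould depth
p=cv2.cvtColor(f["p"],cv2.COLOR_RGB2HSV);o,_=wray(f["tcp"],f["q"],0,0)
v,u=np.mgrid[:480,:640];P=[]
for n,cx,cy,r0,r1 in(("mould",320.8,229.6,25,33),("base",320.8,222,50,54),("bench",320,222,90,100)):
    k=(np.hypot(u-cx,v-cy)>r0)&(np.hypot(u-cx,v-cy)<r1)&(f["d"]>0)&(v<228)
    w=np.array([ (lambda od:od[0]+od[1]*f["d"][b,a])(wray(f["tcp"],f["q"],a,b)) for b,a in zip(*np.where(k))])
    print(n,np.percentile(w[:,2],[10,25,50,75,90]).round(1))
E
```

```text
nut [495.86983821 200.54808898  42.        ]
stud [ 549.6316076  -186.01213744   78.        ]
mould 38 [ 549.86019541 -185.78242976   38.        ]
mould 40 [ 549.86474364 -185.25772387   40.        ]
mould 42 [ 549.86929188 -184.73301798   42.        ]
mould 44 [ 549.87384011 -184.20831209   44.        ]
mould 46 [ 549.87838834 -183.68360621   46.        ]
mould [38.6 39.2 39.7 40.3 40.7]
base [-1.4  9.  11.  11.7 12.2]Traceback (most recent call last):
  File "<stdin>", line 10, in <module>
  File "h.py", line 19, in wray
    c=ctrl.camera_params("wrist");K,T=c["intrinsics"],c["T_tool_cam"];M=Rn.from_quat(q).as_matrix()
ValueError: time passes only in moves, steps and waits
```

```bash
python3 - <<'E'
from h import *
def st(m):
    s=ctrl.read_state();print(m,round(s["t"],2),s["tcp_pos"].round(2),s["width"].round(2),s["force"].round(2),s["ft_torque"].round(3),s["joint_pos"][5].round(3));return s
x,y=495.9,200.5
ctrl.move_ptp([x,y,70],yawq(29));ctrl.sleep(.1)
s=st("above")
print(ctrl.movel([x,y,15],speed=80,force_limit=8));st("dn")
ctrl.gripper_close(8);st("g1");ctrl.ungrasp();st("open")
ctrl.movel([x,y,15],rot=yawq(119),speed=60);st("rot")
ctrl.gripper_close(8);ctrl.sleep(.2);st("g2")
p,d=ctrl.capture("wrist");cv2.imwrite("pics/grip1.png",p[:,:,::-1])
E
```

```text
Traceback (most recent call last):
AttributeError: 'float' object has no attribute 'round'
```

```bash
cat >> h.py <<'E'
def st(m):
    s=ctrl.read_state();r=lambda a,n:np.round(a,n)
    print(m,r(s["t"],2),r(s["tcp_pos"],2),"w",r(s["width"],2),"F",r(s["force"],2),"M",r(s["ft_torque"],3),"j6",r(s["joint_pos"][5],3));return s
E
python3 - <<'E'
from h import *
x,y=495.9,200.5
s=st("above")
print(ctrl.movel([x,y,15],speed=80,force_limit=8));st("dn")
ctrl.gripper_close(8);st("g1");ctrl.ungrasp();st("open")
ctrl.move_ptp([x,y,15],yawq(119));st("rot")
ctrl.gripper_close(8);ctrl.sleep(.2);st("g2")
p,d=ctrl.capture("wrist");cv2.imwrite("pics/grip1.png",p[:,:,::-1])
E
```

```text
above 3.61 [497.16 200.62  71.49] w 94.03 F [-0.1   0.54  0.35] M [ 0.011 -0.084 -0.035] j6 -0.333
False
dn 4.44 [496.26 200.57  15.23] w 94.03 F [-0.43  1.09 -0.37] M [ 0.033 -0.049  0.043] j6 -0.334
g1 5.22 [495.93 200.5   15.04] w 48.16 F [ 0.15 -0.63  0.38] M [-0.016 -0.032  0.028] j6 -0.334
open 6.07 [495.91 200.51  15.  ] w 94.42 F [ 0.54 -0.09  0.08] M [ 0.021 -0.013  0.015] j6 -0.334
rot 7.47 [495.91 200.51  15.02] w 93.89 F [-0.33  0.31 -0.17] M [ 0.072 -0.059 -0.025] j6 -1.904
g2 8.44 [495.96 200.46  15.02] w 48.15 F [-0.12 -0.11 -0.4 ] M [ 0.055 -0.103 -0.032] j6 -1.905
```

View pics/grip1.png

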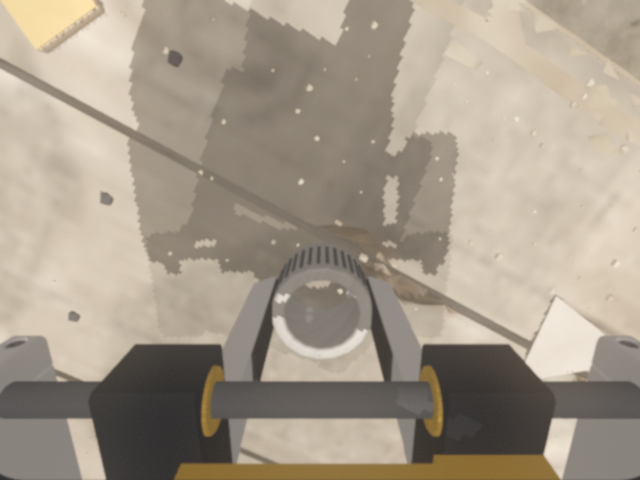

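```bash
python3 - <<'E'
import cv2
p=cv2.imread("pics/grip1.png")[235:375,250:395];cv2.imwrite("pics/g1z.png",cv2.resize(p,None,fx=4,fy=4,interpolation=cv2.INTER_CUBIC))
E
```

```text
(no output)
```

View pics/g1z.png

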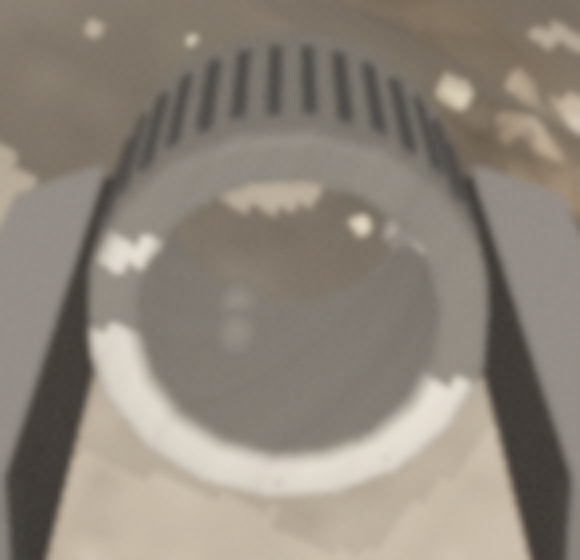

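```bash
python3 - <<'E'
from h import *
s=ctrl.read_state();t,q=s["tcp_pos"],s["orientation"];M=Rn.from_quat(q)
for a,b in((267.4,358.4),(280.4,348.6)):
    A=wonz(t,q,322,a,42);B=wonz(t,q,322,b,42);print(np.linalg.norm(A-B),((A+B)/2-t).round(2),M.inv().apply((A+B)/2-t).round(2))
f=np.load("w_nut.npz")
for a,b in((75,360),(115,331)):
    A=wonz(f["tcp"],f["q"],322.3,195+a/5-.4,42);B=wonz(f["tcp"],f["q"],322.3,195+b/5-.4,42);print(np.linalg.norm(A-B),(A+B)/2)
E
```

```text
48.61233606302634 [-1.03 -0.97 26.99] [-26.99   1.37  -0.35]
36.51069680204884 [-0.66 -0.77 26.99] [-26.99   0.95  -0.35]
48.92332339743424 [495.62214398 201.17494009  42.        ]
37.13829276509191 [495.62152811 200.47879842  42.        ]
```

```bash
python3 - <<'E'
from h import *
x,y=495.95,200.48
ctrl.ungrasp();ctrl.movel([x,y,60],speed=120);ctrl.move_ptp([x,y,142],Q);ctrl.sleep(.3)
s=st("v");p,d=ctrl.capture("wrist");np.savez("w_nut2.npz",p=p,d=d,tcp=s["tcp_pos"],q=s["orientation"])
cv2.imwrite("pics/wz2.png",cv2.resize(p[195:275,282:362,::-1],(560,560),interpolation=cv2.INTER_CUBIC))
E
```

```text
v 11.97 [495.92 200.48 141.93] w 93.96 F [-0.41  0.67 -0.4 ] M [ 0.006 -0.048 -0.032] j6 0.172
```

View pics/wz2.png

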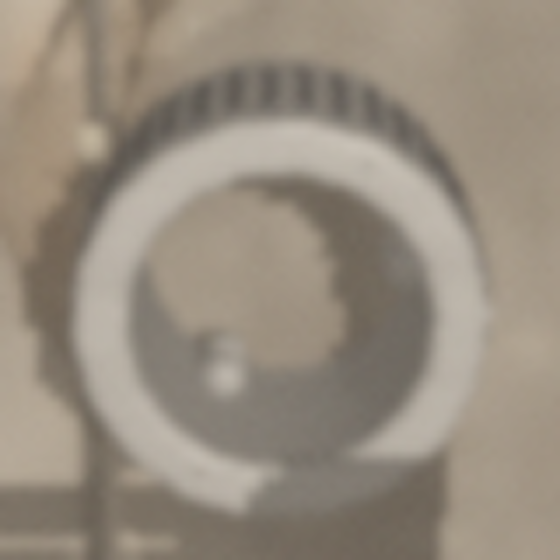

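```bash
python3 - <<'E'
from h import *
f=np.load("w_nut2.npz");t,q=f["tcp"],f["q"]
g=lambda u,v:wonz(t,q,282+u/7-.43,195+v/7-.43,42)
for l,r,a,b in((72,488,118,515),(128,433,177,465)):
    v=(a+b)/2;u=(l+r)/2
    print(np.linalg.norm(g(u,a)-g(u,b)),np.linalg.norm(g(l,v)-g(r,v)),(g(u,a)+g(u,b))/2-t,(g(l,v)+g(r,v))/2-t)
f=np.load("w_stud.npz");I=f["p"]
cv2.imwrite("pics/ws2.png",cv2.resize(I[220:260,300:340,::-1],(560,560),interpolation=cv2.INTER_CUBIC))
E
```

```text
48.98817913054332 49.226958179274156 [-2.87304622e-01 -4.05126069e-02 -9.99291253e+01] [ -0.28978917   0.54577682 -99.92912531]
35.56696707053284 36.111458371828 [ -0.22805524  -0.3184218  -99.92912531] [-2.29409357e-01 -9.45971829e-03 -9.99291253e+01]
```

View pics/ws2.png

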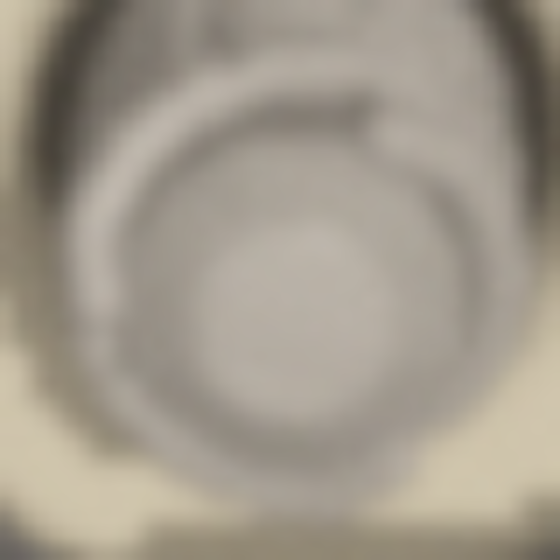

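```bash
python3 - <<'E'
from h import *
f=np.load("w_stud.npz");print(wonz(f["tcp"],f["q"],320.47,242.5,78),wonz(f["tcp"],f["q"],321.5,223.7,14))
x,y=495.95,200.48
ctrl.move_ptp([x,y,60],yawq(119));ctrl.movel([x,y,15],speed=100)
ctrl.gripper_close(30);ctrl.sleep(.15);st("grip")
ctrl.movel([x,y,150],speed=120);ctrl.sleep(.2);st("lift")
X,Y=549.9,-186.2
ctrl.move_ptp([X,Y,150],yawq(119));ctrl.sleep(.2);st("over")
ctrl.movel([X,Y,100],speed=60);ctrl.sleep(.3);st("near")
p,d=ctrl.capture("side");cv2.imwrite("pics/near_s.png",cv2.resize(p[180:260,290:390,::-1],(500,400),interpolation=cv2.INTER_CUBIC))
p,d=ctrl.capture("scene");cv2.imwrite("pics/near_c.png",cv2.resize(p[230:330,330:430,::-1],(500,500),interpolation=cv2.INTER_CUBIC))
E
```

```text
[ 549.68986245 -186.44874144   78.        ] [ 550.50433524 -185.90797508   14.        ]
grip 15.35 [495.96 200.48  15.04] w 47.68 F [-0.2  -0.21  0.95] M [0.112 0.061 0.009] j6 -1.905
lift 16.82 [495.56 200.41 149.29] w 47.46 F [ 0.44  0.35 -2.04] M [ 0.111 -0.006  0.03 ] j6 -1.905
over 18.48 [ 550.09 -185.2   150.  ] w 47.63 F [ 0.86  0.12 -2.22] M [ 0.107 -0.105 -0.021] j6 -2.599
near 19.76 [ 550.07 -186.28  100.3 ] w 48.02 F [-1.1   0.29 -1.56] M [ 0.115 -0.079  0.037] j6 -2.599
```

View pics/near_s.png

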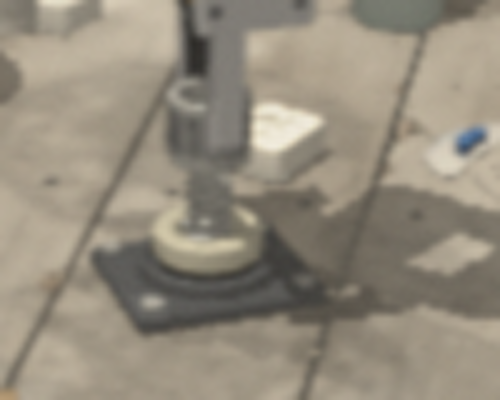

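View pics/near_c.png

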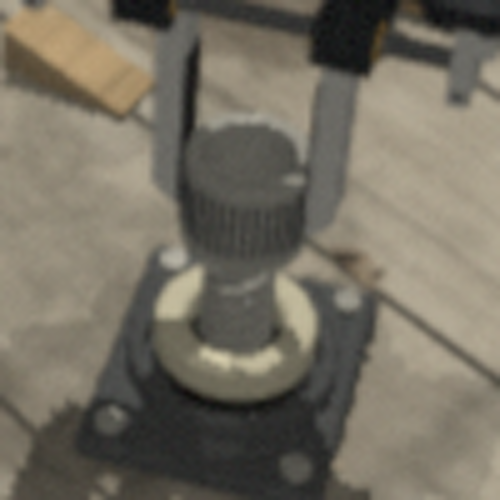

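The nut is held square above the stud, and both views show it lined up. Next I'll let it down.

```bash
python3 - <<'E'
from h import *
X,Y=549.95,-186.25
r=ctrl.movel([X,Y,70],speed=15,force_limit=4);print(r);s=st("rest");ctrl.sleep(.2);s=st("rest")
print("nut bottom",s["tcp_pos"][2]-15)
E
```

```text
True
rest 21.21 [ 549.97 -186.28   78.06] w 47.34 F [0.11 0.37 3.53] M [ 0.092 -0.158  0.02 ] j6 -2.599
rest 21.41 [ 549.95 -186.28   78.01] w 47.78 F [ 1.22 -0.38  5.24] M [-0.022 -0.21   0.039] j6 -2.599
nut bottom 63.00924262214269
```

```bash
cat >> h.py <<'E'
X,Y=549.95,-186.25
def turn(yaw0,z0,total,step,speed):
    n=int(round(total/step));L=[]
    for i in range(1,n+1):
        a=i*step;z=z0-27*a/360
        ctrl.movel([X,Y,z],rot=yawq(yaw0-a),speed=speed)
        s=ctrl.read_state();L.append((a,z,s));f,m,t=s["force"],s["ft_torque"],s["tcp_pos"]
        print(a,round(s["t"],2),"z",round(z,2),np.round(t,2),"F",np.round(f,1),"M",np.round(m,3),"w",round(s["width"],1))
        if abs(f[2])>20 or np.hypot(f[0],f[1])>20: print("STOP");break
    return L
E
python3 - <<'E'
from h import *
turn(119,78.0,40,10,3)
E
```

```text
10 21.98 z 77.25 [ 550.05 -186.32   77.52] F [-0.2  0.8  5. ] M [0.119 0.036 0.01 ] w 47.5
20 22.38 z 76.5 [ 549.99 -186.27   76.51] F [-0.9 -0.3  4.5] M [ 0.052 -0.045 -0.062] w 48.0
30 22.78 z 75.75 [ 550.03 -186.31   75.88] F [-0.1 -0.4  4.6] M [ 0.048 -0.016 -0.095] w 47.6
40 23.18 z 75.0 [ 549.96 -186.24   74.96] F [-0.1 -0.5  4. ] M [ 0.005 -0.098 -0.084] w 47.6
```

```bash
python3 - <<'E'
from h import *
turn(79,75.0,180,15,4)
E
```

```text
15 23.62 z 73.88 [ 549.92 -186.24   73.79] F [ 0.1 -0.4  5.3] M [-0.037 -0.067 -0.099] w 47.8
30 24.05 z 72.75 [ 550.02 -186.31   72.9 ] F [-0.  -0.6  5.2] M [-0.043  0.031 -0.228] w 47.9
45 24.48 z 71.62 [ 550.02 -186.32   71.91] F [-0.3 -0.4  5.4] M [-0.014  0.116 -0.117] w 47.4
60 24.92 z 70.5 [ 549.99 -186.33   70.65] F [0.2 0.6 5.2] M [-0.042  0.074 -0.192] w 47.6
75 25.35 z 69.38 [ 549.98 -186.33   69.51] F [-0.6 -0.4  6.1] M [-0.103  0.082 -0.106] w 47.7
90 25.78 z 68.25 [ 550.01 -186.37   68.57] F [-0.6  0.1  5.4] M [-0.068  0.18  -0.152] w 47.4
105 26.22 z 67.12 [ 549.96 -186.36   67.4 ] F [-0.4 -0.7  6.6] M [-0.057  0.194 -0.116] w 47.5
120 26.65 z 66.0 [ 549.94 -186.3    66.12] F [-0.5 -0.3  4. ] M [-0.095  0.154 -0.039] w 47.2
135 27.08 z 64.88 [ 549.93 -186.31   64.99] F [-0.3 -0.8  6. ] M [-0.049  0.176 -0.104] w 47.4
150 27.52 z 63.75 [ 550.01 -186.33   64.08] F [-1.4  0.9  5.8] M [-0.004  0.274 -0.138] w 47.4
165 27.95 z 62.62 [ 549.98 -186.31   62.91] F [-0.6 -0.2  6. ] M [ 0.016  0.249 -0.12 ] w 47.7
180 28.38 z 61.5 [ 549.94 -186.3    61.62] F [-0.9 -0.9  5. ] M [ 0.02   0.22  -0.129] w 47.4
```

```bash
python3 - <<'E'
from h import *
ctrl.ungrasp();ctrl.sleep(.1);s=st("open")
ctrl.move_ptp([X,Y,61.5],yawq(119));ctrl.sleep(.2);st("back")
ctrl.gripper_close(30);ctrl.sleep(.3);st("grip");ctrl.sleep(.1);st("grip")
turn(119,61.5,60,10,3)
E
```

```text
open 29.34 [ 549.96 -186.26   61.51] w 94.02 F [-0.59 -0.08  0.49] M [0.12  0.122 0.001] j6 1.241
back 32.75 [ 549.95 -186.26   61.5 ] w 94.19 F [0.65 0.49 0.11] M [ 0.113 -0.042  0.019] j6 -2.599
grip 33.83 [ 549.95 -186.27   61.56] w 47.83 F [-0.12  0.51  1.33] M [ 0.177  0.011 -0.016] j6 -2.599
grip 33.93 [ 549.94 -186.24   61.51] w 47.45 F [0.67 0.38 0.44] M [ 0.194 -0.023 -0.019] j6 -2.599
10 34.33 z 60.75 [ 550.04 -186.33   60.94] F [0.5 0.3 2.3] M [ 0.17   0.049 -0.092] w 48.0
20 34.73 z 60.0 [ 549.97 -186.28   59.99] F [0.4 0.2 1.8] M [ 0.096 -0.01  -0.013] w 47.6
30 35.13 z 59.25 [ 550.07 -186.34   59.44] F [-0.6  0.6  2.3] M [ 0.14   0.031 -0.047] w 48.2
40 35.53 z 58.5 [ 549.99 -186.3    58.5 ] F [-0.3 -0.4  1.4] M [ 0.023 -0.014 -0.03 ] w 48.0
50 35.93 z 57.75 [ 550.08 -186.33   57.92] F [-0.2 -0.4  3.1] M [ 0.06   0.022 -0.011] w 47.8
60 36.33 z 57.0 [ 549.97 -186.28   56.96] F [-0.1 -0.7  1.4] M [-0.035 -0.072 -0.079] w 48.3
```

```bash
cat >> h.py <<'E'
def fine(yaw0,z0,total,step,speed=3,fz=None):
    for i in range(1,int(round(total/step))+1):
        a=i*step;z=z0-27*a/360
        ctrl.movel([X,Y,z],rot=yawq(yaw0-a),speed=speed)
        A=[]
        for k in range(4): ctrl.sleep(.05);s=ctrl.read_state();A.append(np.r_[s["force"],s["ft_torque"]])
        m=np.mean(A,0);print(a,round(s["t"],2),"z",round(z,2),round(s["tcp_pos"][2],2),np.round(m,2))
        if fz is not None and m[2]>fz: print("contact");return a
E
python3 - <<'E'
from h import *
fine(59,57.0,48,8,3,fz=6)
E
```

```text
8 36.88 z 56.4 56.54 [-0.09 -0.69  2.94 -0.01  0.04 -0.05]
16 37.43 z 55.8 55.76 [ 0.4  -0.32  2.19 -0.07 -0.03 -0.05]
24 37.98 z 55.2 55.23 [-0.7  -0.31  2.69 -0.07 -0.   -0.06]
32 38.53 z 54.6 55.16 [-0.31  0.11  4.98 -0.04  0.13 -0.1 ]
40 39.08 z 54.0 55.04 [-0.93 -0.59  7.04 -0.09  0.21 -0.1 ]
contact
```

```bash
python3 - <<'E'
from h import *
ctrl.gripper_close(45);st("g")
fine(19,54.6,77,11,3)
st("end")
p,d=ctrl.capture("wrist");cv2.imwrite("pics/tight_w.png",p[:,:,::-1])
E
```

```text
g 39.3 [ 550.59 -186.7    55.08] w 47.95 F [-0.91  0.22  6.38] M [-0.07   0.223 -0.109] j6 -0.854
11 39.84 z 53.77 54.61 [-1.56 -0.36  6.37 -0.13  0.3  -0.13]
22 40.47 z 52.95 53.78 [-2.06  0.04  6.86 -0.05  0.44 -0.08]
33 41.09 z 52.12 53.13 [-2.23 -0.02  8.09 -0.    0.54 -0.05]
44 41.72 z 51.3 52.24 [-2.48  0.14  8.45  0.06  0.55 -0.06]
55 42.34 z 50.48 51.54 [-2.77  0.87  8.33  0.09  0.61 -0.04]
66 42.97 z 49.65 50.68 [-2.68  0.11  8.3   0.12  0.6  -0.05]
77 43.59 z 48.83 49.9 [-2.85  0.49  8.57  0.14  0.62 -0.01]
end 43.59 [ 550.12 -186.37   49.9 ] w 47.81 F [-3.13  1.28  8.16] M [0.134 0.554 0.03 ] j6 0.49
```

View pics/tight_w.png

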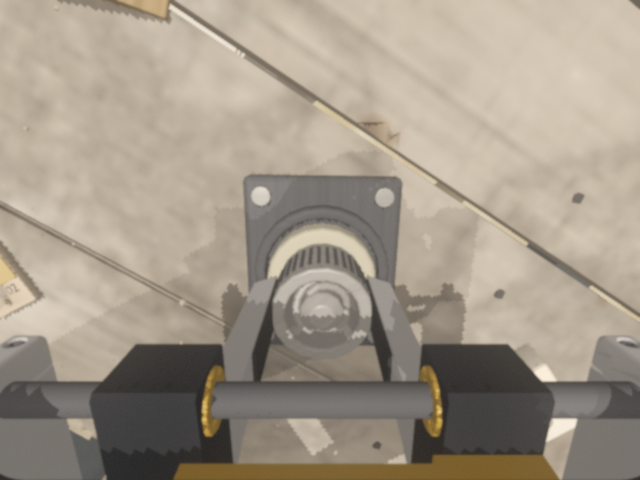

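```bash
python3 - <<'E'
from h import *
ctrl.ungrasp();ctrl.sleep(.2);st("open")
ctrl.movel([X,Y,110],speed=80)
ctrl.move_ptp([550,-186,177],Q);ctrl.sleep(.4);s=st("up")
p,d=ctrl.capture("wrist");np.savez("w_end.npz",p=p,d=d,tcp=s["tcp_pos"],q=s["orientation"])
a=cv2.resize(p[175:295,260:380,::-1],(400,400),interpolation=cv2.INTER_CUBIC)
p,d=ctrl.capture("side");np.savez("s_end.npz",p=p,d=d)
b=cv2.resize(p[195:265,295:365,::-1],(400,400),interpolation=cv2.INTER_CUBIC)
cv2.imwrite("pics/end1.png",np.hstack([a,b]))
f=np.load("w_end.npz");v,u=np.mgrid[:480,:640]
c=ctrl.camera_params("wrist");K,T=c["intrinsics"],c["T_tool_cam"];M=Rn.from_quat(f["q"]).as_matrix();D=f["d"].astype(float)
P=np.stack([(u-K[0,2])/K[0,0]*D,(v-K[1,2])/K[1,1]*D,D],-1)@T[:3,:3].T+T[:3,3];P=P@M.T+f["tcp"]
r=np.hypot(P[...,0]-550,P[...,1]+186);k=(r>19)&(r<24)&(P[...,2]>60)&(D>0);q=P[k]
A=np.c_[q[:,0]-550,q[:,1]+186,np.ones(len(q))];co=np.linalg.lstsq(A,q[:,2],rcond=None)[0];print("rim plane slope xy, z",co,len(q),q[:,2].std())
k=(r>28)&(r<32)&(P[...,2]>20)&(P[...,2]<60)&(v<230);print("mould",np.percentile(P[k][:,2],[10,50,90]))
E
```

```text
open 44.7 [ 549.95 -186.24   48.82] w 94.02 F [ 0.22  0.46 -0.  ] M [ 0.044  0.095 -0.025] j6 0.491
up 46.98 [ 549.94 -185.95  176.83] w 93.61 F [0.5  0.17 0.1 ] M [-0.04   0.028  0.016] j6 -0.521
rim plane slope xy, z [  1.59818744   4.94318149 141.01740131] 2634 109.82028297608107
mould [31.24384994 34.19315489 35.34754391]
```

View pics/end1.png

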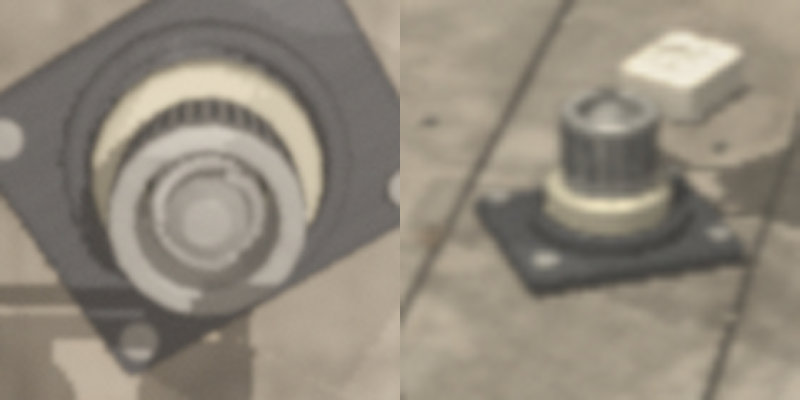

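```bash
python3 - <<'E'
from h import *
f=np.load("w_end.npz");v,u=np.mgrid[:480,:640]
c=ctrl.camera_params("wrist");K,T=c["intrinsics"],c["T_tool_cam"];M=Rn.from_quat(f["q"]).as_matrix()
def P_(f):
    D=f["d"].astype(float)
    P=np.stack([(u-K[0,2])/K[0,0]*D,(v-K[1,2])/K[1,1]*D,D],-1)@T[:3,:3].T+T[:3,3];return P@Rn.from_quat(f["q"]).as_matrix().T+f["tcp"]
for n,cx,cy,z in(("w_end",550,-186,75),("w_nut2",495.9,200.5,41)):
    P=P_(np.load(n+".npz"))
    r=np.hypot(P[...,0]-cx,P[...,1]-cy);k=(r>19.5)&(r<23.5)&(abs(P[...,2]-z)<6);q=P[k]
    A=np.c_[q[:,0]-cx,q[:,1]-cy,np.ones(len(q))];co=np.linalg.lstsq(A,q[:,2],rcond=None)[0];print(n,np.degrees(co[:2]),co[2],len(q))
for n in("w_stud","w_end"):
    P=P_(np.load(n+".npz"));r=np.hypot(P[...,0]-550,P[...,1]+186)
    k=(r>28)&(r<32)&(P[...,2]>25)&(P[...,2]<55)&(P[...,1]>-175);print(n,np.percentile(P[k][:,2],[25,50,75]),k.sum())
E
```

```text
w_end [ 0.00252314 -0.16284916] 76.70635363044123 793
w_nut2 [-0.02718298 -0.0436035 ] 41.39384891868566 763
w_stud [37.76959055 39.13662742 39.96794759] 403
w_end [33.35494492 34.14203024 34.92820009] 376
```

```bash
python3 - <<'E'
from h import *
st("fin");print(ctrl.close_job())
E
```

```text
fin 47.08 [ 550.   -186.    176.96] w 94.02 F [ 0.83 -0.39 -0.04] M [-0.002  0.018  0.001] j6 -0.521
the job is handed in; nothing more can be done
None
```

The ring nut is on the stud, screwed down and nipped against the mould. The job was handed in at 47 s of the 72 s allowed, with the gripper open and clear above it.

- **Screwing down:** I centred the nut with two light grips 90° apart and let it down gently. It came to rest 15 mm below the stud top. I turned it 220° clockwise, let go and regripped, then went on until the vertical force rose. That was about 245° in all, with its bottom face at about 40 mm, close to the camera's 39–40 mm for the mould top. From first touch I turned about 92° more, then let go.
- **Tightness:** after release the nut sat level to within 0.2°. Its bottom face was at about 35.3 mm by depth, and the mould top had gone from about 39.1–39.7 mm to about 34.2 mm. That is about 5 to 5.5 mm of squeeze, or roughly 15 N, against the 24 N that crushes it.
- **Bystanders:** I never went near the wedge, tile, tape or sprig mould, but I did not measure their positions again at the end.
- **Checks that disagreed:**
  - The nut's drop over the last turn was 1 to 1.5 mm less than the thread lead gives, which fits the stated axial play.
  - The torque about the stud stayed small, and a sideways moment of about 0.6 N m built up while tightening; it went away on release.
  - My first fit of the nut's rim was spoiled by gripper points in the depth picture. I redid it, and the levelness figure above is from that second fit.

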